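# Swing the funnel over the beaker

### The arm

A 6-joint arm with a two-finger parallel gripper is mounted at the origin on the work surface. World frame = base frame: x ahead of the robot, y to its left, z up, the work surface at z = 0. Lengths are in m, angles in rad, forces in N, time in s.
With the tool pointing down it reaches from about 0.4 to 0.825 m from the base axis. Payload 7 kg.
Tool frame: the origin (TCP) lies at the centre of the arm's flange, where the gripper is bolted on; the fingertips stand 178 mm ahead of it and the grasp point (between the pads) lies 159 mm ahead of it; z points along the fingers, y is the direction in which the jaws open and shut (so a half turn about z gives the same grasp; the last joint's range is limited). The gripper opens to 88 mm and grips with 3 to 60 N. Pads are 19 mm wide; open, the fingers measure 130 mm over their backs; the gripper's body (78 mm by 193 mm) begins 47 mm behind the grasp point.
Start: joints at [-1.044, 0.359, 0.012, 0, -1.224, -0.288], TCP at [0.16, -0.656, 0.405] pointing down, gripper open.
Joint ranges: [-3.07, 3.07], [-1.43, 2.12], [-1.02, 1.25], [-3.03, 1.67], [-3.05, -0], [-3.03, 3.03]. Speed limits (rad/s): [2.39, 2.39, 3.01, 3.14, 3.14, 3.14].

### API

Orientations are given as [roll, pitch, yaw] about the fixed x, y, z axes, in that order (R = Rz(yaw) Ry(pitch) Rx(roll)).
In Python, from station import arm gives the robot as it stands.
- The arm moves only by the shell command python3 -m handwheel 'ROWS' [OPENING] [FORCE]. ROWS is JSON, a list of rows, each a list of 4 numbers: the shift along the world's x, y, z in cm, then the turn about the world's z in rad. In form: [[dx, dy, dz, yaw], ...]. A call has 1 to 20 rows; each row shifts and turns the commanded pose from where the row before left it; what a row does not reach is not made up. A row lasts 1/10 s, in which the tool goes at most 50 mm and 8.59 degrees, less where a joint would pass 70% of its speed; a pose out of reach is approached as far as the arm can. A call is refused whole if a number of a shift passes 5 or a number of a turn 0.15, either way. A call with a gripper value outside its range is refused whole. OPENING is the closure, from 0 (fully open) to 1 (shut), set as the call begins (- or left out, the last holds). The fingers move at their own pace and stop on an object; FORCE is the grip in N (left out, the last holds). Time passes only in rows, so rows that do not move let the fingers close. It gives the time, the measured TCP pose, the force and the opening at its end, in the units of the state.
- arm.get_state(): the state, without advancing time (a new reading comes with each control period).
- arm.grab_frame(name): name is "scene" or "top" or "wrist"; returns a dict with "image" (480x640x3 uint8, red, green, blue), "depth" (480x640 float32, m along the optical axis (not along the pixel's ray), 0 where there is no reading), "vfov" (degrees; the focal length in pixels is half the picture's height over the tangent of half this angle, whatever the lens; pixels are square), "cx", "cy" (the principal point, pixels), "rvec" (rotation vector, rad) and "tvec" (3), from world to camera coordinates, as OpenCV has them. Camera axes: x right, y down, z forward; pixel columns grow to the right and rows downward; lengths in m; the calibration is good to about 2 mm. The wrist camera is an equidistant fisheye: a pixel r from the principal point sees the ray r / f radians off the axis. A picture is of the moment at which its call begins.
- arm.job_done(): hands the job in, once; it reports no verdict.
The state is a dict: "t": time; "q": joint angles; "qd": joint speeds; "joint_efforts": joint torques, N m; "eef_pos": TCP position; "ee_rot": TCP orientation; "force": force on the tool from outside, world axes, zero at the start; "moment": the same for the moment, N m; "width": finger opening in m.
Only numpy, scipy, OpenCV 4.12 (cv2) and the standard library are available. Lean on these libraries where they do the work, as an engineer would, in place of code of your own. Each camera call takes 0.05 s, during which the arm holds its last target.

### The job

The funnel on the lab stand has to stand over the open beaker, not the conical flask. Back off the grey T-handled screw on top of the stand just enough to free the bar, about an eighth of a turn and never more than a quarter turn, swing the bar until the funnel's spout is over the middle of the beaker, then screw the handle fully tight again. Do not shift the beaker or the flask.

Things in the scene. Friction and masses are not known exactly. Their poses are not given: they have to be found in the camera images.
- thumbscrew (a joint): Turn of the clamp screw in rad about the vertical: 0 is fully tight (hard stop), it grows anticlockwise seen from above as the screw is backed off. The bar is held below about 0.3 and swings freely, with light friction, above 0.4. The screw is stiff (0.15 N m, 0.27 N m for the last of the tightening) and stays where it is left; the handle rises 3 mm per rad.
- screw_grip (a point): Centre of the grey T handle of the clamp screw, about 206 mm above the bench: a bar 52 mm long, 14 mm wide and 28 mm tall. This point lies on the vertical axis of both the screw and the swinging bar. x runs along the length of the handle (turning with it), z is up. Nothing lies under the handle's ends until the aluminium boss 36 mm below this point.
- funnel_tip (a point): Lower end of the white funnel's spout, 96 mm above the bench, 190 mm from the screw axis, at the end of a level steel bar that swings about that axis; rim 84 mm wide, 170 mm up. x points outwards along the bar. The bar is 12 mm wide, 14 tall, its centre line 32 mm above this point, bare from 25 to 145 mm off the axis: take it from above at 95 mm. It swings 1.5 rad each way from the stand's front.
- beaker_center (a point): Centre, half-way up, of the open white plastic beaker: a plain straight-sided cup 62 mm wide, 80 mm tall, loose on the bench, about 190 mm from the screw axis, left or right of the bar.
- flask_center (a point): Centre, half-way up, of the small white conical flask (bystander): 54 mm wide at the foot, 27 mm at the lip, 78 mm tall, loose on the bench, on the other side of the bar from the beaker.
Mind the look-alikes: they are no part of the job. What is shaped like the part that bears beaker_center but turquoise is not meant.

How it is judged:
On the way, in this order (a step that is already met when the one before it is completed fails the run):
1. the screw is backed off while the funnel is still where it started (value of joint thumbscrew above 0.33 rad and distance of funnel_tip from where it was at the start of the episode below 0.025 m), for 0.2 s.
2. with the screw still loose, the spout is over the beaker (value of joint thumbscrew above 0.31 rad and horizontal distance between funnel_tip and beaker_center below 0.02 m), for 0.2 s.
At the end, for the whole second after the job is handed in: The screw is tight again (within 0.18 rad, 10 degrees, of its stop), the funnel's spout is within 20 mm (level distance) of the beaker's centre, and beaker and flask stand upright (value of joint thumbscrew below 0.18 rad and horizontal distance between funnel_tip and beaker_center below 0.02 m and angle between each of beaker_center, flask_center's own z axis and vertical below 0.17 rad); the robot touches nothing.
It fails at once if the screw is backed off by more than a quarter turn (1.65 rad) (value of joint thumbscrew above 1.65 rad).
It fails at once if the beaker is shifted by more than 20 mm (distance of beaker_center from where it was at the start of the episode above 0.02 m).
It fails at once if the flask is shifted by more than 20 mm (distance of flask_center from where it was at the start of the episode above 0.02 m).
It also fails if it takes over 61 s, if anything falls off the work surface, if the arm or the gripper's body presses on something with over 40 N, if the wrist force passes 120 N, or if a joint passes its speed limit or range.

## Working session

There is one attempt and no reset: what is moved stays moved. The work goes in short steps, Python scripts to look and compute and a shell command to move; the robot and the scene stay as the last step left them, time stands still between calls to the robot, and variables do not carry over. Pictures are saved under pics/ and viewed, and the job is handed in when it is done.

```bash
mkdir -p pics; ls
cat > h.py <<'E'
import numpy as np, cv2, pickle
from station import arm
def grab(n,tag):
    f=arm.grab_frame(n); pickle.dump(f,open(f'pics/{tag}.pkl','wb'))
    cv2.imwrite(f'pics/{tag}.png',f['image'][:,:,::-1]); return f
def load(tag): return pickle.load(open(f'pics/{tag}.pkl','rb'))
def F(f): return 240/np.tan(np.radians(f['vfov'])/2)
def ray(f,u,v,fish=False):
    R=cv2.Rodrigues(np.array(f['rvec'],float))[0]; t=np.array(f['tvec'],float).ravel(); k=F(f)
    x,y=(u-f['cx'])/k,(v-f['cy'])/k
    if fish:
        r=np.hypot(x,y); d=np.array([x/r*np.sin(r),y/r*np.sin(r),np.cos(r)]) if r>0 else np.array([0,0,1.])
    else: d=np.array([x,y,1.])
    return -R.T@t, R.T@d
def onz(f,u,v,z,fish=False):
    o,d=ray(f,u,v,fish); return o+d*(z-o[2])/d[2]
def cloud(f):
    v,u=np.mgrid[:480,:640]; D=f['depth']; k=F(f)
    P=np.stack([(u-f['cx'])/k*D,(v-f['cy'])/k*D,D],-1)
    R=cv2.Rodrigues(np.array(f['rvec'],float))[0]
    return (P-np.array(f['tvec'],float).ravel())@R
E
python3 - <<'E'
from h import *
for n in ('scene','top','wrist'):
    f=grab(n,n+'0'); o,d=ray(f,f['cx'],f['cy']); print(n,f['vfov'],f['cx'],f['cy'],o.round(3),d.round(3))
print(arm.get_state())
E
```

```text
pics
scene 57.575789056399046 321.3886292556634 242.70287555581714 [ 0.925 -0.339  0.586] [-0.488  0.522 -0.7  ]
top 46.142777538523774 322.1776856429894 237.07356538121977 [4.780e-01 1.000e-03 1.184e+00] [ 0.146  0.012 -0.989]
wrist 65.70646984690485 317.59339270544905 236.60852681168183 [ 0.087 -0.673  0.383] [ 0.268  0.067 -0.961]
{'t': 0.15, 'q': array([-1.04387833e+00,  3.59226845e-01,  1.12635284e-02, -2.10694886e-04,
       -1.22409409e+00, -2.88086969e-01]), 'qd': array([-0.0017612 , -0.00275813,  0.00013369,  0.00164642, -0.00065988,
       -0.00079682]), 'joint_efforts': array([-1.17516520e-03, -5.83277106e+01,  2.93292457e+01,  7.00121239e+00,
        8.77835322e-03, -1.16967753e-04]), 'eef_pos': array([ 0.15962943, -0.65570957,  0.40394025]), 'ee_rot': array([ 3.14032726e+00, -1.68392666e-04, -2.90283324e+00]), 'force': array([0.63541028, 0.63042332, 1.0101611 ]), 'moment': array([-0.00981364, -0.00351816,  0.02592548]), 'width': 0.08749037966187266}
```

View pics/scene0.png

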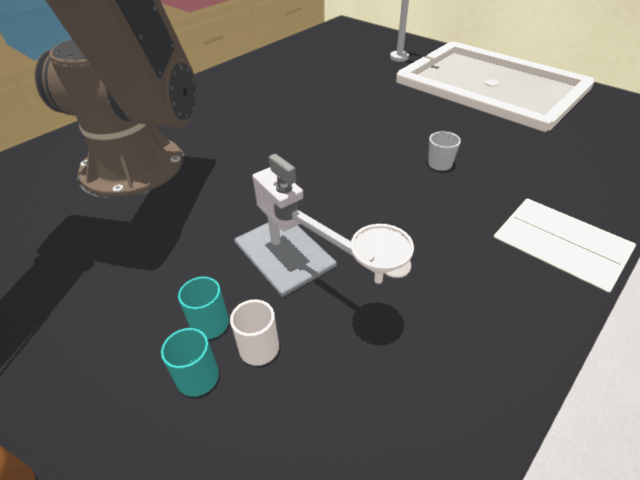

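View pics/top0.png

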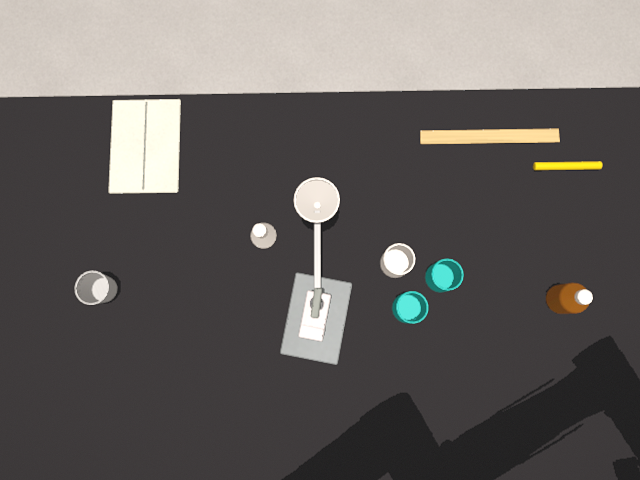

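View pics/wrist0.png

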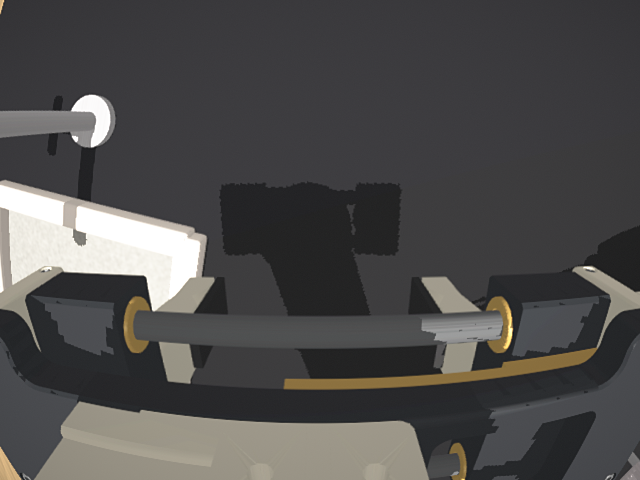

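Candidates in top view:
- **Cups:** white cup (398,260), turquoise cups (444,275) and (410,307), clear/grey cup (96,288).
- **Flask:** white conical flask (263,235).

The white plain cup at (398,260) fits beaker_center: it is white, on the other side of the bar from the flask, and near 190 mm from the axis. I'll confirm it with a crop and measurements.

Run:
```python
from h import *
f=load('top0'); im=f['image']
c=im[180:370,230:470][:,:,::-1]; cv2.imwrite('pics/crop0.png',cv2.resize(c,None,fx=3.3,fy=3.1,interpolation=cv2.INTER_CUBIC)[:600,:800])
P=cloud(f)
def reg(u0,u1,v0,v1,z0,z1,col=None):
    Q=P[v0:v1,u0:u1]; m=(Q[...,2]>z0)&(Q[...,2]<z1)&(f['depth'][v0:v1,u0:u1]>0)
    q=Q[m]; 
    if len(q): 
        (c,s,a)=cv2.minAreaRect((q[:,:2]*1000).astype(np.float32)); print(len(q),q.mean(0).round(4),q[:,2].max().round(4),'rect',np.round(c,1),np.round(s,1),round(a,1))
        cc,r=cv2.minEnclosingCircle((q[:,:2]*1000).astype(np.float32)); print('  circ',np.round(cc,1),round(r,1))
print('handle');reg(290,345,270,340,.20,.24)
print('bar');reg(305,330,222,290,.11,.15)
print('rim');reg(285,350,170,230,.160,.19)
print('beaker rim');reg(375,420,235,282,.072,.09)
print('flask lip');reg(240,285,215,255,.07,.09)
print('flask foot');reg(240,285,215,255,.01,.09)
```

```text
handle
255 [0.5075 0.0245 0.2196] 0.2244 rect [507.4  24.8] [14.1 51.6] 81.5
  circ [507.5  25. ] 25.9
bar
441 [0.6008 0.024  0.1345] 0.1395 rect [599.2  24.3] [ 11.6 123.2] 89.3
  circ [599.2  23.3] 61.8
rim
441 [0.7005 0.0236 0.1661] 0.1747 rect [697.1  23. ] [83.2 82.8] 21.1
  circ [697.2  23.2] 42.2
beaker rim
171 [ 0.5957 -0.1368  0.079 ] 0.085 rect [ 595.6 -136.8] [61.  59.8] 88.8
  circ [ 595.5 -136.4] 30.9
flask lip
138 [0.6572 0.1398 0.0779] 0.0839 rect [657.1 139.9] [24.8 25.3] 44.8
  circ [657.1 139.6] 13.2
flask foot
476 [0.652  0.1361 0.0431] 0.0839 rect [654.4 138.5] [46.  51.7] 31.4
  circ [656.7 139.7] 26.5
```

View pics/crop0.png

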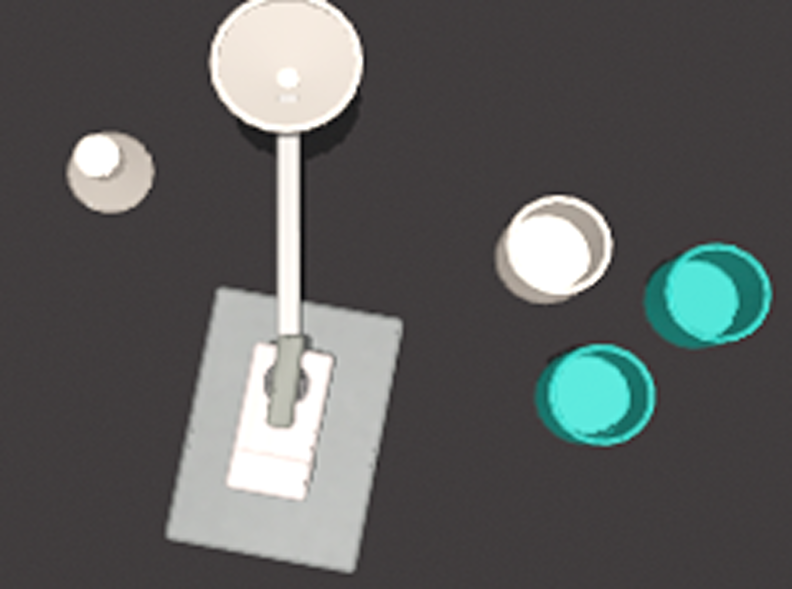

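The crop confirms it: the plain white cup is at (398,260) in the frame, right of the bar, with two turquoise look-alikes beyond it. The flask is on the left. The axis is at about (507.5, 25) mm. The bar points along −0.01 rad and the beaker lies at −1.07 rad. Next I'll check the obstacles on the way.

Run:
```python
from h import *
f=load('top0'); P=cloud(f); g=load('scene0')
Q=P[270:325,535:605]; m=(Q[...,2]>.02)&(f['depth'][270:325,535:605]>0); q=Q[m]; print('bottle',q.min(0),q.max(0))
# handle axis: PCA
Q=P[270:340,290:345]; q=Q[(Q[...,2]>.21)&(Q[...,2]<.24)]; vx,vy,x,y=cv2.fitLine((q[:,:2]*1000).astype(np.float32),cv2.DIST_L2,0,.01,.01).ravel(); print('handle',np.arctan2(vy,vx),x,y)
# scene view handle
PS=cloud(g); Q=PS[140:200,250:310]; q=Q[(Q[...,2]>.212)&(Q[...,2]<.24)]
print(len(q),q.mean(0)); print(cv2.minAreaRect((q[:,:2]*1000).astype(np.float32)))
Q=PS[280:380,220:290]; q=Q[(Q[...,2]>.074)&(Q[...,2]<.09)]; print('beaker scene',cv2.minEnclosingCircle((q[:,:2]*1000).astype(np.float32)))
print('all >0.2:', P[(P[...,2]>.2)&(f['depth']>0)].min(0),P[(P[...,2]>.2)&(f['depth']>0)].max(0))
print('TCP need',.5075-.1596,.025+.6557)
```

```text
bottle [ 0.48585116 -0.49879867  0.02015465] [ 0.54451721 -0.44395414  0.12594405]
handle -0.14145283 507.39035 24.635382
274 [0.51182955 0.02158977 0.21829313]
((509.02294921875, 23.800941467285156), (14.493083000183105, 52.32576370239258), 80.65374755859375)
beaker scene ((572.96337890625, -134.2666015625), 54.810001373291016)
all >0.2: [0.48208783 0.01446788 0.20099909] [0.53296767 0.03370377 0.22442977]
TCP need 0.3479 0.6807
```

```bash
python3 -m handwheel '[[0,0,2.6,0],[2.05,4,0,-0.023],[2.05,4,0,-0.023],[2.05,4,0,-0.023],[2.05,4,0,-0.023],[2.05,4,0,-0.023],[2.05,4,0,-0.023],[2.05,4,0,-0.023],[2.05,4,0,-0.023],[2.05,4,0,-0.023],[2.05,4,0,-0.023],[2.05,4,0,-0.023],[2.05,4,0,-0.023],[2.05,4,0,-0.023],[2.05,4,0,-0.023],[2.05,4,0,-0.023],[2.05,4,0,-0.023],[2.05,4,0,-0.023],[0,0,0,0]]' 0 30
```

```text
t: 2.05
eef_pos: [0.51, 0.028, 0.43]
ee_rot: [-3.141, -0.0, 2.992]
force: [-0.7, -0.6, -0.8]
width: 0.0876
```

Run:
```python
from h import *
f=grab('wrist','wrist1'); s=arm.get_state(); print(s['t'],s['eef_pos'],s['ee_rot'],s['q'],s['force'])
```

```text
2.1 [0.50895362 0.02631737 0.42989951] [-3.14096813e+00 -1.19383694e-03  2.99230813e+00] [ 4.37455307e-01  6.78925650e-02 -3.05584294e-01 -1.51247240e-04
 -1.19865941e+00 -2.15748069e+00] [ 0.11325907 -0.60285153 -0.35372983]
```

View pics/wrist1.png

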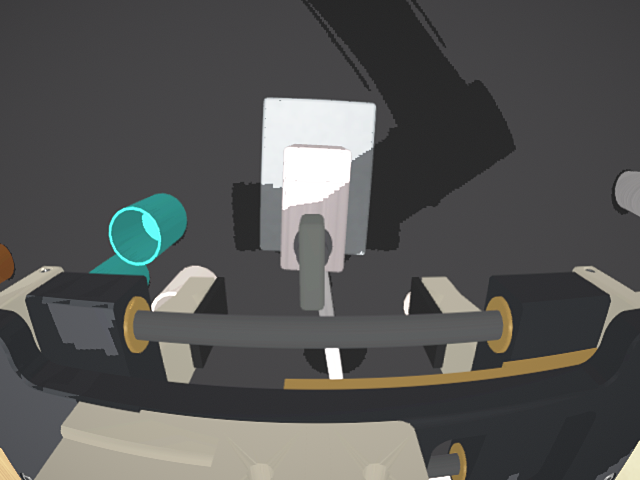

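Run:
```python
from h import *
f=load('wrist1'); im=f['image']
D=f['depth']; 
for z in (.21,.22):
  for (u,v) in [(312.5,214),(312.5,310),(301,214),(324,214),(301,300),(324,300)]: print(z,u,v,onz(f,u,v,z,True).round(4))
s=arm.get_state(); print(s['eef_pos'])
```

```text
0.21 312.5 214 [0.48   0.0298 0.21  ]
0.21 312.5 310 [0.5381 0.0207 0.21  ]
0.21 301 214 [0.4791 0.0235 0.21  ]
0.21 324 214 [0.481 0.036 0.21 ]
0.21 301 300 [0.5305 0.015  0.21  ]
0.21 324 300 [0.5325 0.0285 0.21  ]
0.22 312.5 214 [0.4778 0.0303 0.22  ]
0.22 312.5 310 [0.533  0.0217 0.22  ]
0.22 301 214 [0.4769 0.0243 0.22  ]
0.22 324 214 [0.4787 0.0362 0.22  ]
0.22 301 300 [0.5258 0.0162 0.22  ]
0.22 324 300 [0.5277 0.0291 0.22  ]
[0.50895362 0.02631737 0.42989951]
```

The handle centre in the wrist view is at (507, 25) mm with axis −0.15 rad, which agrees with the top view. Descending and closing the jaws.

```bash
python3 -m handwheel '[[-0.1,-0.1,-1,0],[0,0,-1.5,0],[0,0,-1.5,0],[0,0,-1.3,0],[0,0,-1,0],[0,0,0,0],[0,0,0,0]]' 0 40; python3 -m handwheel '[[0,0,0,0],[0,0,0,0],[0,0,0,0],[0,0,0,0],[0,0,0,0],[0,0,0,0],[0,0,0,0],[0,0,0,0]]' 1 45
```

```text
t: 2.8
eef_pos: [0.507, 0.0226, 0.3679]
ee_rot: [-3.141, 0.0, 2.989]
force: [0.2, -0.4, 0.6]
width: 0.0879
t: 3.6
eef_pos: [0.5071, 0.0232, 0.3677]
ee_rot: [3.142, 0.0, 2.989]
force: [0.5, 0.4, -0.4]
width: 0.0296
```

```bash
python3 -m handwheel '[[0,0.15,0,0],[0,0,0,0],[0,0,0,0],[0,0,0,0],[0,0,0,0],[0,0,0,0]]' 1 45; python3 -c "
from h import *
s=arm.get_state();print(s['eef_pos'],s['ee_rot'],s['moment'],s['force'])"
```

```text
t: 4.2
eef_pos: [0.5072, 0.0248, 0.3677]
ee_rot: [3.141, 0.0, 2.989]
force: [0.2, 2.1, -0.6]
width: 0.0178
[0.50715651 0.02479594 0.36766337] [3.14128597e+00 9.51918527e-05 2.98941173e+00] [ 7.23898743e-01  1.04820655e-02 -4.00055696e-04] [ 0.16226163  2.11990267 -0.58433556]
```

```bash
python3 -m handwheel '[[0,0,0,0],[0,0,0,0],[0,0,0,0],[0,0,0,0]]' 1 45; python3 -c "
from h import *
s=arm.get_state();print(s['eef_pos'],s['ee_rot'],s['moment'],s['force'])"
```

```text
t: 4.6
eef_pos: [0.5072, 0.0248, 0.3676]
ee_rot: [3.141, 0.0, 2.989]
force: [0.6, 2.8, -0.0]
width: 0.0179
[0.50716564 0.0247514  0.36763892] [3.14139777e+00 4.11814549e-05 2.98938564e+00] [0.96659925 0.04269428 0.0407187 ] [ 0.6054075   2.79955675 -0.03449067]
```

Run:
```python
from h import *
f=grab('wrist','wrist2'); g=grab('scene','scene2')
cv2.imwrite('pics/c2.png',np.hstack([cv2.resize(f['image'][180:380,220:420],(400,400)),cv2.resize(g['image'][100:260,200:360],(400,400))])[:,:,::-1])
```

```text
(no output)
```

View pics/c2.png

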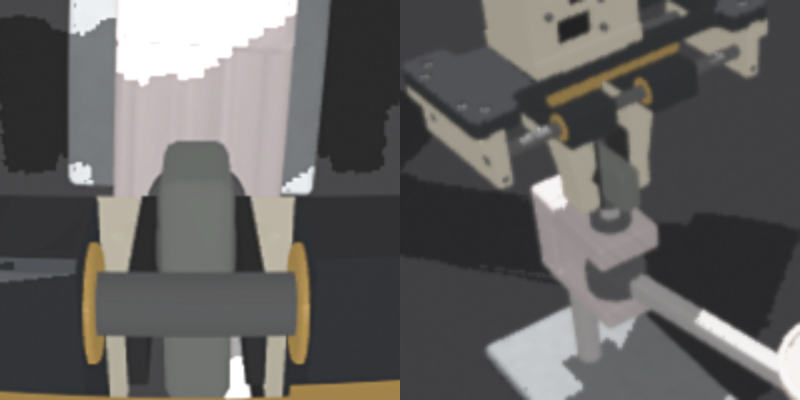

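```bash
python3 -m handwheel '[[0,-0.1,0,0],[0,0,0,0],[0,0,0,0]]' 1 60; python3 -c "
from h import *
s=arm.get_state();print(s['eef_pos'],s['ee_rot'],s['moment'],s['force'],s['width'])"
```

```text
t: 5.0
eef_pos: [0.5072, 0.0242, 0.3676]
ee_rot: [3.14, 0.0, 2.989]
force: [-0.9, 7.3, 0.1]
width: 0.0176
[0.5071767  0.02419749 0.36763912] [3.14023188e+00 1.67463011e-04 2.98940580e+00] [ 2.42299076  0.3209516  -0.00714232] [-0.9049425   7.25054719  0.13858286] 0.017552411450856377
```

```bash
python3 -m handwheel '[[0,0.15,0,0],[0,0,0.02,0.06],[0,0,0.02,0.06],[0,0,0.02,0.06],[0,0,0.02,0.06],[0,0,0.02,0.06]]' 1 60
python3 - <<'E'
from h import *
s=arm.get_state();print(s['eef_pos'],s['ee_rot'],s['moment'],s['force'],s['width'])
f=grab('wrist','wrist3'); g=grab('scene','scene3')
cv2.imwrite('pics/c3.png',np.hstack([cv2.resize(f['image'][180:380,220:420],(400,400)),cv2.resize(g['image'][100:260,200:360],(400,400))])[:,:,::-1])
E
```

```text
t: 5.6
eef_pos: [0.5071, 0.0248, 0.3684]
ee_rot: [-3.141, -0.001, -2.992]
force: [0.8, -0.5, -1.7]
width: 0.0172
[0.50710042 0.02477876 0.36842095] [-3.14080633e+00 -6.12277247e-04 -2.99167459e+00] [-0.06025259 -0.50298076 -0.09297104] [ 0.75504581 -0.4955639  -1.70168101] 0.017194207067380098
```

View pics/c3.png

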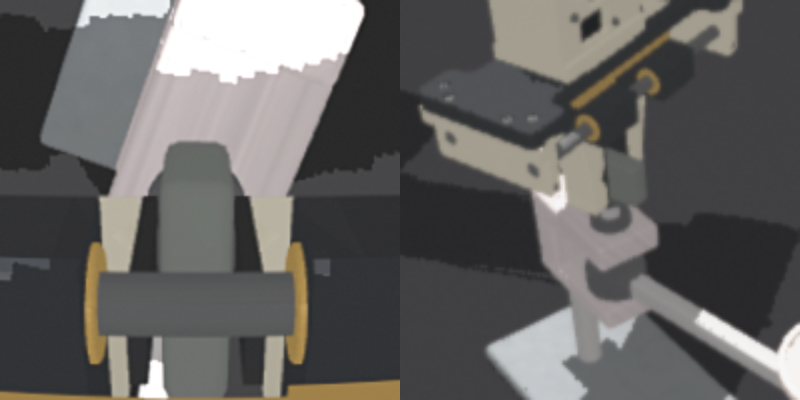

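The handle turned with the jaws: it is still vertical in the wrist view, while the stand turned by about 0.3 rad. I'll continue to about 0.65 rad.

```bash
python3 -m handwheel '[[0,0,0.02,0.06],[0,0,0.02,0.06],[0,0,0.02,0.06],[0,0,0.02,0.06],[0,0,0.02,0.06],[0,0,0.02,0.05],[0,0,0,0],[0,0,0,0],[0,0,0,0]]' 1 60
python3 - <<'E'
from h import *
s=arm.get_state();print(s['eef_pos'],s['ee_rot'],s['moment'],s['force'],s['width'],s['q'])
f=grab('wrist','wrist4'); g=grab('scene','scene4')
cv2.imwrite('pics/c4.png',np.hstack([cv2.resize(f['image'][180:380,220:420],(400,400)),cv2.resize(g['image'][100:340,200:440],(400,400))])[:,:,::-1])
E
```

```text
t: 6.6
eef_pos: [0.5071, 0.0248, 0.3696]
ee_rot: [-3.141, -0.001, -2.646]
force: [3.2, -4.7, -5.6]
width: 0.0173
[0.50707726 0.02476403 0.3695947 ] [-3.14108174e+00 -9.58876629e-04 -2.64583570e+00] [-1.69192719 -1.21520968 -0.15047596] [ 3.16413712 -4.70528399 -5.63608218] 0.017343663644341163 [ 4.36453636e-01  1.10092723e-01 -4.02410165e-01  6.50072824e-04
 -1.05922044e+00 -1.51181127e+00]
```

View pics/c4.png

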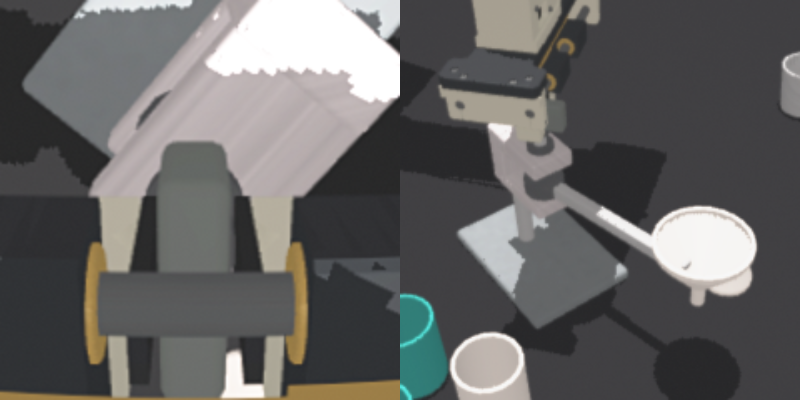

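The screw is now at about 0.65 rad and the bar hasn't moved. Releasing and rising.

```bash
python3 -m handwheel '[[0,0,0,0],[0,0,0,0],[0,0,0,0],[0,0,0,0],[0,0,0,0],[0,0,0,0],[0,0,1.5,0],[0,0,2.5,0],[0,0,2.5,0],[0,0,0,0]]' 0 40
python3 - <<'E'
from h import *
f=grab('wrist','wrist5')
E
```

```text
t: 7.7
eef_pos: [0.5079, 0.0253, 0.4384]
ee_rot: [-3.14, 0.006, -2.643]
force: [0.5, 0.5, 0.6]
width: 0.0867
```

View pics/wrist5.png

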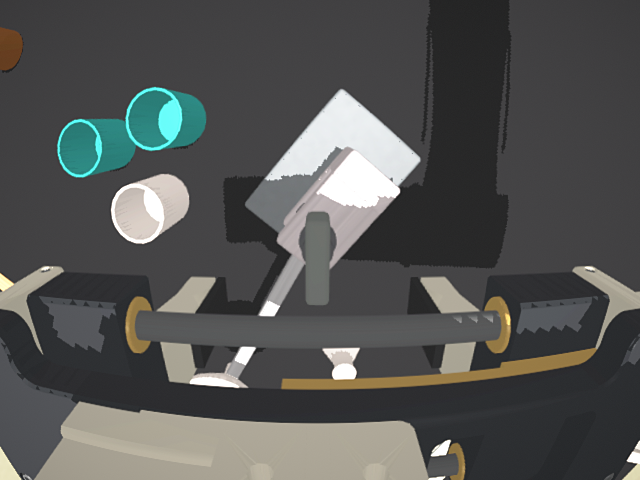

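```bash
python3 -m handwheel '[[0.5,0,0,0.14],[0.5,0,0,0.14],[0.5,0,0,0.14],[0.5,0,0,0.14],[0.5,0,0,0.14],[0.5,0,0,0.14],[0.5,0,0,0.14],[0.5,0,0,0.14],[0.5,0,0,0.14],[0.5,0,0,0.14],[0.5,0,0,0.14],[0.5,0,0,0.14],[0.5,0,0,0.14],[0.5,0,0,0.14],[0.5,0,0,0.14],[0.5,0,0,0.14],[0.5,0,0,0.14],[0.5,0,0,0.14],[0.4,-0.15,0,0.12],[0,0,0,0]]' 0 40
python3 - <<'E'
from h import *
s=arm.get_state();print(s['eef_pos'],s['ee_rot'],s['q'])
f=grab('wrist','wrist6')
E
```

```text
t: 9.75
eef_pos: [0.6013, 0.0236, 0.4335]
ee_rot: [3.141, 0.002, -0.002]
force: [-0.5, 0.6, 0.3]
width: 0.0876
[0.6013096  0.02361884 0.43353782] [ 3.14117160e+00  1.83061565e-03 -2.43236444e-03] [ 3.63550682e-01  2.22630299e-01 -1.11471071e-01 -2.77100081e-04
 -1.23855503e+00  1.20490429e+00]
```

View pics/wrist6.png

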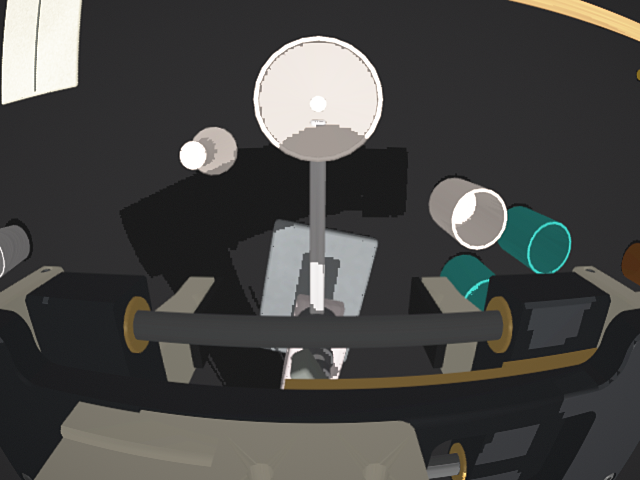

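```bash
python3 -m handwheel '[[0,0,-2,0],[0,0,-2.5,0],[0,0,-2.5,0],[0,0,-2.5,0],[0,0,-2.5,0],[0,0,-1.5,0],[0,0,-0.8,0],[0,0,0,0],[0,0,0,0]]' 0 10;  python3 -m handwheel '[[0,0,0,0],[0,0,0,0],[0,0,0,0],[0,0,0,0],[0,0,0,0],[0,0,0,0],[0,0,0,0],[0,0,0,0],[0,0,0,0],[0,0,0,0],[0,0,0,0],[0,0,0,0],[0,0,0,0],[0,0,0,0],[0,0,0,0],[0,0,0,0]]' 1 10
python3 - <<'E'
from h import *
s=arm.get_state();print(s['eef_pos'],s['ee_rot'],s['force'])
p=s['eef_pos'][:2]-[.5073,.025]; r=np.hypot(*p);a=np.arctan2(p[1],p[0]);print(r,a)
R=np.array([.5073,.025])
b=np.array([.5956,-.1366])-R; th=np.arctan2(b[1],b[0]); print('th',th)
n=11
for k in range(n+1):
    t=a+(th-a)*k/n; q=R+r*np.array([np.cos(t),np.sin(t)])
    if k: print(((q-o)*100).round(2),round((th-a)/n,4))
    o=q
f=grab('wrist','wrist7')
E
```

```text
t: 10.7
eef_pos: [0.6014, 0.0238, 0.2925]
ee_rot: [-3.142, -0.001, -0.005]
force: [-0.1, 0.5, 1.1]
width: 0.0876
t: 12.3
eef_pos: [0.6011, 0.0237, 0.2918]
ee_rot: [-3.141, -0.0, -0.004]
force: [-0.3, 0.7, -1.0]
width: 0.0118
[0.60114155 0.02372138 0.29184078] [-3.14148085e+00 -2.89547548e-05 -3.81039038e-03] [-0.31804215  0.74603079 -0.9832802 ]
0.09385026392813325 -0.013624477205070483
th -1.0707128452584758
[-0.06 -0.9 ] -0.0961
[-0.14 -0.89] -0.0961
[-0.23 -0.87] -0.0961
[-0.31 -0.85] -0.0961
[-0.39 -0.81] -0.0961
[-0.47 -0.77] -0.0961
[-0.54 -0.72] -0.0961
[-0.6  -0.67] -0.0961
[-0.67 -0.61] -0.0961
[-0.72 -0.54] -0.0961
[-0.77 -0.47] -0.0961
```

View pics/wrist7.png

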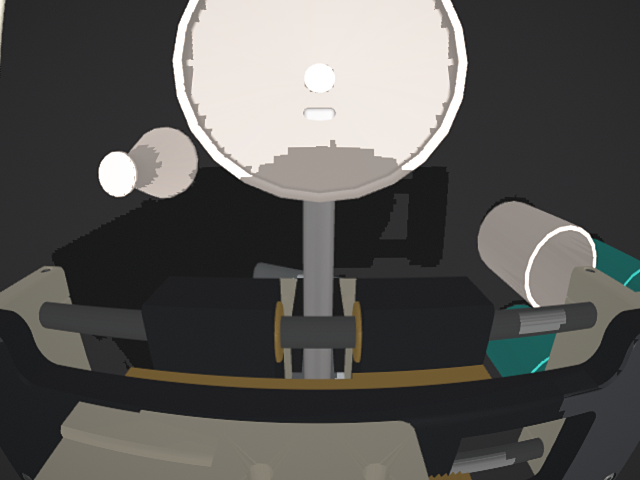

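Bar gripped (11.8 mm). Swinging along the arc towards the beaker.

```bash
python3 -m handwheel '[[-0.02,-0.45,0,-0.048],[-0.04,-0.45,0,-0.048],[-0.07,-0.45,0,-0.048],[-0.07,-0.44,0,-0.048],[-0.23,-0.87,0,-0.096],[-0.31,-0.85,0,-0.096],[-0.39,-0.81,0,-0.096],[0,0,0,0]]' 1 10
python3 - <<'E'
from h import *
s=arm.get_state();print(s['eef_pos'],s['ee_rot'],s['force'],s['width'])
p=s['eef_pos'][:2]-[.5073,.025]; r=np.hypot(*p);a=np.arctan2(p[1],p[0]);print(r,a)
E
```

```text
t: 13.15
eef_pos: [0.5896, -0.0201, 0.2918]
ee_rot: [-3.142, 0.0, -0.486]
force: [0.4, 1.0, -0.8]
width: 0.0122
[ 0.58956645 -0.02013912  0.29184714] [-3.14153200e+00  5.44308544e-06 -4.86111607e-01] [ 0.43062686  1.03146613 -0.79870085] 0.01216271709710347
0.09383660913644823 -0.5018400462656819
```

Good: the side force is small, so the bar is free. Continuing.

```bash
python3 -m handwheel '[[-0.47,-0.77,0,-0.096],[-0.54,-0.72,0,-0.096],[-0.6,-0.67,0,-0.096],[-0.67,-0.61,0,-0.096],[-0.36,-0.28,0,-0.048],[-0.36,-0.26,0,-0.048],[-0.38,-0.24,0,-0.048],[-0.38,-0.23,0,-0.048],[0,0,0,0],[0,0,0,0],[0,0,0,0]]' 1 10
python3 - <<'E'
from h import *
s=arm.get_state();print(s['eef_pos'],s['ee_rot'],s['force'],s['width'])
p=s['eef_pos'][:2]-[.5073,.025]; r=np.hypot(*p);a=np.arctan2(p[1],p[0]);print(r,a)
f=grab('scene','scene8'); grab('top','top8')
E
```

```text
t: 14.25
eef_pos: [0.5524, -0.057, 0.2918]
ee_rot: [-3.141, 0.0, -1.058]
force: [0.1, 3.8, -1.3]
width: 0.0125
[ 0.5524299  -0.05696099  0.29182647] [-3.14147948e+00  2.02066801e-04 -1.05763244e+00] [ 0.13553911  3.82966301 -1.30597973] 0.012516227019588893
0.09356447915811882 -1.0674722393672382
```

View pics/scene8.png

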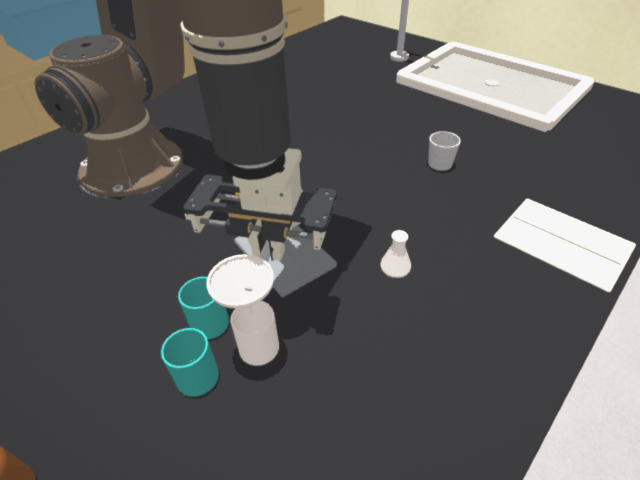

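View pics/top8.png

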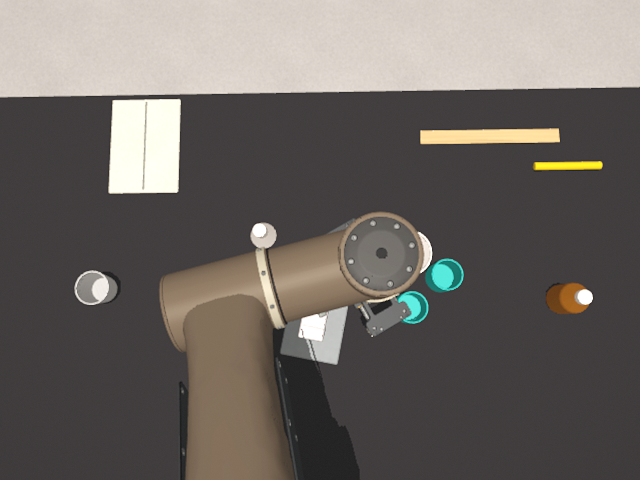

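```bash
python3 -m handwheel '[[0,0,0,0],[0,0,0,0],[0,0,0,0],[0,0,0,0],[0,0,0,0],[0,0,0,0],[0,0,2,0],[0,0,4,0],[0,0,4,0],[0,0,4,0],[0,0,0.5,0],[0,0,0,0]]' 0 40
python3 - <<'E'
from h import *
s=arm.get_state();print(s['eef_pos'],s['ee_rot'],s['q'],s['width'])
grab('wrist','wrist9'); f=grab('scene','scene9'); P=cloud(f)
for n,(u0,u1,v0,v1,z0,z1) in dict(rim=(195,290,245,320,.164,.185),bk=(225,290,295,370,.02,.085)).items():
    Q=P[v0:v1,u0:u1]; q=Q[(Q[...,2]>z0)&(Q[...,2]<z1)&(f['depth'][v0:v1,u0:u1]>0)]
    print(n,len(q),cv2.minEnclosingCircle((q[:,:2]*1000).astype(np.float32)))
cv2.imwrite('pics/c9.png',cv2.resize(f['image'][140:380,160:400],(600,600))[:,:,::-1])
E
```

```text
t: 15.55
eef_pos: [0.5523, -0.0573, 0.4384]
ee_rot: [-3.138, -0.001, -1.06]
force: [-0.9, 0.7, -1.2]
width: 0.0874
[ 0.55228014 -0.05734201  0.43836491] [-3.13843657e+00 -8.76903107e-04 -1.05980154e+00] [ 2.49252190e-01  1.39958137e-01 -2.03736748e-01  3.22759925e-05
 -1.22382595e+00  2.61733054e-01] 0.08740121114237827
rim 710 ((598.188232421875, -142.55624389648438), 42.87732696533203)
bk 1882 ((573.67919921875, -135.17601013183594), 54.61829376220703)
```

View pics/c9.png

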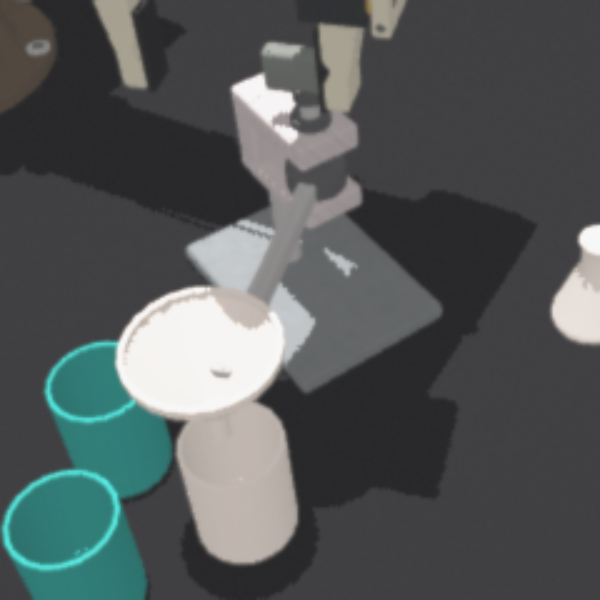

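View pics/wrist9.png

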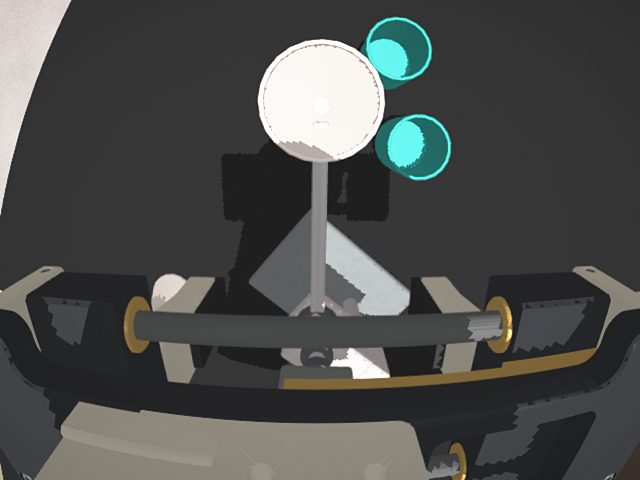

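The funnel rim centre is at (598, −143) and the beaker at (596, −137) mm, about 6 mm apart, and nothing has been disturbed. Back to the handle, which is at about 0.496 rad.

```bash
python3 -m handwheel '[[-0.375,0.687,0,0.13],[-0.375,0.687,0,0.13],[-0.375,0.687,0,0.13],[-0.375,0.687,0,0.13],[-0.375,0.687,0,0.13],[-0.375,0.687,0,0.13],[-0.375,0.687,0,0.13],[-0.375,0.687,0,0.13],[-0.375,0.687,0,0.13],[-0.375,0.687,0,0.13],[-0.375,0.687,0,0.13],[-0.375,0.687,0,0.125],[0,0,0,0],[0,0,0,0]]' 0 40
python3 - <<'E'
from h import *
s=arm.get_state();print(s['eef_pos'],s['ee_rot'],s['q'])
grab('wrist','wrist10')
E
```

```text
t: 17.05
eef_pos: [0.5072, 0.0251, 0.4358]
ee_rot: [-3.141, 0.002, 0.492]
force: [0.3, -1.6, -0.3]
width: 0.0876
[0.50717189 0.02508853 0.43580908] [-3.14143590e+00  1.89299385e-03  4.91985798e-01] [ 4.36730917e-01  6.11384696e-02 -2.99327061e-01 -5.55042862e-05
 -1.21222956e+00  1.62607059e+00]
```

View pics/wrist10.png

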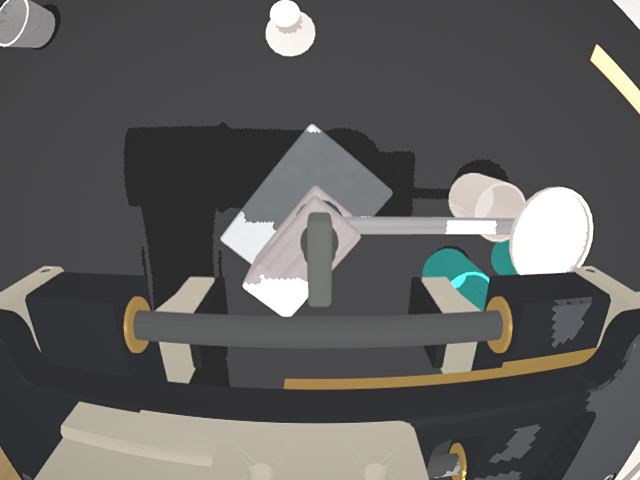

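The handle is aligned with the jaws (column 319, vertical). Descend and grip.

```bash
python3 -m handwheel '[[0,0,-1.5,0],[0,0,-1.5,0],[0,0,-1.5,0],[0,0,-1.3,0],[0,0,-0.9,0],[0,0,0,0]]' 0 60; python3 -m handwheel '[[0,0,0,0],[0,0,0,0],[0,0,0,0],[0,0,0,0],[0,0,0,0],[0,0,0,0],[0,0,0,0],[0,0,0,0],[0,0,0,0],[0,0,0,0],[0,0,0,0],[0,0,0,0],[0,0,0,0],[0,0,0,0],[0,0,0,0],[0,0,0,0]]' 1 60
python3 - <<'E'
from h import *
s=arm.get_state();print(s['eef_pos'],s['ee_rot'],s['force'],s['moment'],s['width'])
E
```

```text
t: 17.7
eef_pos: [0.507, 0.0248, 0.3685]
ee_rot: [-3.141, 0.003, 0.493]
force: [0.0, -0.3, -0.5]
width: 0.0874
t: 19.3
eef_pos: [0.5074, 0.0249, 0.3699]
ee_rot: [3.141, 0.0, 0.495]
force: [2.8, -4.8, -1.2]
width: 0.0174
[0.50735892 0.02488193 0.36990367] [3.14102729e+00 8.80288598e-05 4.95185108e-01] [ 2.80695322 -4.78557374 -1.22449191] [-1.86129176 -0.90144367 -0.04839376] 0.017385562417902935
```

```bash
python3 -m handwheel '[[0.05,-0.1,-0.02,-0.06],[0,0,-0.02,-0.06],[0,0,-0.02,-0.06],[0,0,-0.02,-0.06],[0,0,-0.02,-0.06],[0,0,-0.02,-0.06],[0,0,-0.02,-0.06],[0,0,-0.02,-0.06],[0,0,-0.02,-0.05],[0,0,0,-0.04],[0,0,0,0],[0,0,0,0]]' 1 60
python3 - <<'E'
from h import *
s=arm.get_state();print(s['eef_pos'],s['ee_rot'],s['force'],s['moment'],s['width'])
E
```

```text
t: 20.5
eef_pos: [0.5076, 0.0245, 0.3682]
ee_rot: [-3.141, -0.0, -0.073]
force: [-1.3, 2.1, 2.4]
width: 0.0174
[0.50764183 0.02447939 0.36819825] [-3.14077640e+00 -2.90970288e-05 -7.34988030e-02] [-1.28762738  2.07338215  2.44005237] [0.79158983 0.69322048 0.08351168] 0.017395832713793496
```

```bash
python3 -m handwheel '[[0,0,-0.01,-0.03],[0,0,-0.01,-0.03],[0,0,0,-0.03],[0,0,0,0],[0,0,0,0]]' 1 60
python3 - <<'E'
from h import *
s=arm.get_state();print(s['eef_pos'],s['ee_rot'],s['force'],s['moment'],s['width'])
E
```

```text
t: 21.0
eef_pos: [0.5077, 0.0244, 0.368]
ee_rot: [-3.141, -0.0, -0.166]
force: [-1.6, 5.3, 4.7]
width: 0.0171
[0.50774635 0.0243742  0.36800002] [-3.14090585e+00 -1.87309032e-04 -1.65646308e-01] [-1.61290309  5.26511865  4.65330217] [1.69949668 1.24825563 0.06219459] 0.017095535855636564
```

```bash
python3 -m handwheel '[[0,0,0,-0.03],[0,0,0,-0.03],[0,0,0,-0.03],[0,0,0,0],[0,0,0,0]]' 1 60
python3 - <<'E'
from h import *
s=arm.get_state();print(s['eef_pos'],s['ee_rot'],s['force'],s['moment'],s['width'])
f=grab('wrist','wrist11'); g=grab('scene','scene11')
cv2.imwrite('pics/c11.png',np.hstack([cv2.resize(f['image'][180:380,220:420],(400,400)),cv2.resize(g['image'][120:360,160:400],(400,400))])[:,:,::-1])
E
```

```text
t: 21.5
eef_pos: [0.5077, 0.0244, 0.3679]
ee_rot: [-3.141, -0.0, -0.255]
force: [-1.7, 5.2, 4.6]
width: 0.0172
[0.5077359  0.02441077 0.36791065] [-3.14099600e+00 -3.56233182e-05 -2.55105241e-01] [-1.67533689  5.15359951  4.55051999] [1.81156817 1.11801035 0.42298414] 0.01717974542786729
```

View pics/c11.png

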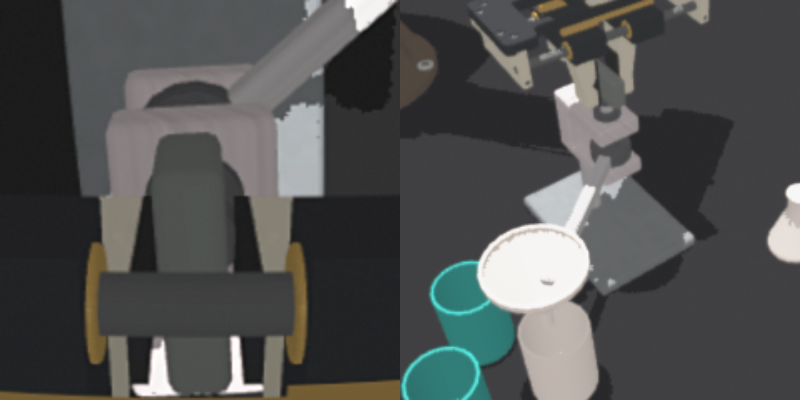

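The z moment jumped to 0.42 N m and the handle is now twisting in the jaws, so the screw is at its stop. Unloading, releasing and rising clear.

```bash
python3 -m handwheel '[[0,0,0,0.05],[0,0,0,0],[0,0,0,0],[0,0,0,0],[0,0,0,0],[0,0,0,0],[0,0,0,0],[0,0,0,0],[0,0,2,0],[0,0,4,0],[-2,3,1.5,0],[-3,4,0,0],[-3,4,0,0],[0,4,0,0],[0,4,0,0],[0,4,0,0],[0,4,0,0],[0,4,0,0],[0,0,0,0],[0,0,0,0]]' 0 40
python3 - <<'E'
from h import *
s=arm.get_state();print(s['t'],s['eef_pos'],s['ee_rot'],s['force'])
f=grab('top','top12');grab('scene','scene12'); P=cloud(f)
def R(n,u0,u1,v0,v1,z0,z1):
    Q=P[v0:v1,u0:u1]; q=(Q[(Q[...,2]>z0)&(Q[...,2]<z1)&(f['depth'][v0:v1,u0:u1]>0)][:,:2]*1000).astype(np.float32)
    if len(q)>5: print(n,len(q),cv2.minEnclosingCircle(q),cv2.minAreaRect(q), cv2.fitLine(q,cv2.DIST_L2,0,.01,.01).ravel()[:2])
R('handle',290,345,270,340,.207,.24)
R('rim',370,440,230,300,.163,.185); R('flask',240,285,215,255,.01,.09)
E
```

```text
t: 23.6
eef_pos: [0.4275, 0.335, 0.4422]
ee_rot: [3.14, 0.001, -0.203]
force: [-0.6, -0.8, -0.7]
width: 0.0874
23.6 [0.42750845 0.33496613 0.44220006] [ 3.14031721e+00  5.46209227e-04 -2.03422726e-01] [-0.63343895 -0.8282553  -0.72044751]
handle 252 ((507.50103759765625, 24.944530487060547), 25.896915435791016) ((507.45794677734375, 24.73489761352539), (13.926796913146973, 51.792484283447266), 78.3815689086914) [ 0.9804155  -0.19694018]
rim 311 ((597.4038696289062, -142.39041137695312), 42.23479461669922) ((597.8760986328125, -142.27792358398438), (82.98715209960938, 82.0732421875), 0.10043608397245407) [ 0.8046399 -0.5937632]
flask 476 ((656.504150390625, 139.27467346191406), 26.78090476989746) ((654.6073608398438, 137.76388549804688), (47.76408386230469, 51.763275146484375), 34.39421081542969) [ 0.5586597 -0.829397 ]
```

View pics/top12.png

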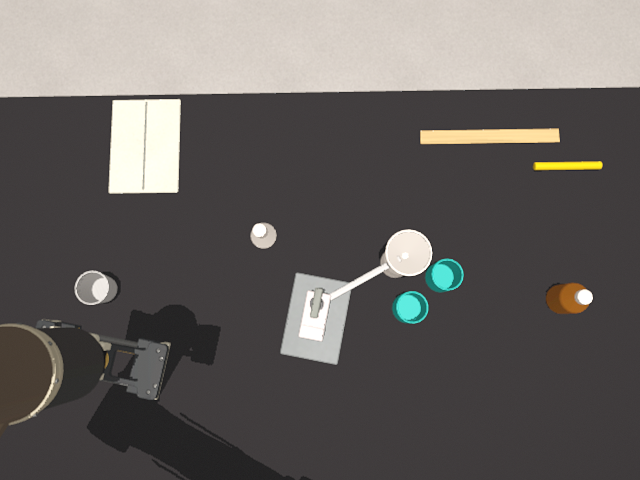

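View pics/scene12.png

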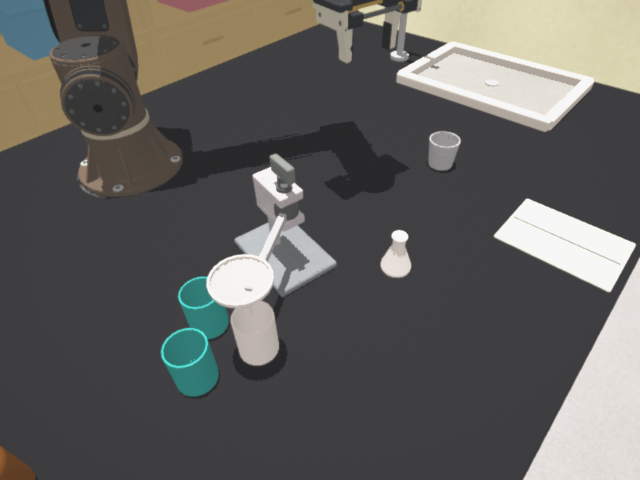

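```bash
python3 -c "
from h import *
print(arm.job_done())"
```

```text
the job is handed in; nothing more can be done
None
```

The funnel now stands over the white beaker with the clamp screw tight again. I handed the job in at about 24 s of the 61 s allowed.

I backed the screw off by about 0.65 rad, a little under an eighth of a turn. I then gripped the bar and swung it about −1.05 rad until the spout was over the white beaker. Finally I tightened the screw to its stop; the turning moment rose to 0.42 N m and the handle began to twist in the jaws.

**Last checks, arm clear and jaws open:**
- **Funnel:** its rim centre is at (597.5, −142.4) mm. The beaker was measured at (595.6, −136.7) mm at the start, so the spout is about 6 mm off centre, against 20 mm allowed.
- **Screw:** the handle lies at −0.20 rad, compared with about −0.15 rad at the start. That is slightly tighter than it began. I have no direct reading of the screw angle.
- **Flask:** it is upright and within 1 mm of where it was.
- **Beaker:** it is upright and looks unmoved in the scene view. The funnel hides it from above, so I could not remeasure its centre at the end.

One reading disagreed throughout: the jaws read about 17.4 mm while gripping the 14 mm handle. The handle still turned with the jaws in the wrist views, so I relied on the grip.

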